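Take a dipstick reading at the conveyor gear unit

TASK

Take the dipstick off its rest and push it down the gear unit's slanting guide tube until its collar stops on the mouth of the tube; leave it fully home for a second. Then draw it right out and present it for reading: hold it still and level, with its tip over the middle of the shallow drip tray and about 15 cm above the table. Finish while still holding the dipstick like that, and leave the jars and the wrench where they are.

Things in the scene. Friction and masses are not known exactly. Their poses are not given: they have to be found in the camera images.
- dipstick: Dipstick, about 170 g: steel rod 9 mm thick, collar disc 36 mm wide and 8 mm thick, black handle 130 mm long, 16 x 16 mm. Origin on its axis at the collar's rod-side face. x points from tip to handle: tip at -110 mm, collar 0 to 8, handle 8 to 138, centre of mass near 10 mm. Starts level on the rest, axis 75 mm above the table, tip roughly towards the robot; lift straight up.
- dip_tip (a point): The very tip of the dipstick's rod, on its axis, 110 mm from the collar face.
- dip_grip (a point): Grasping point on the dipstick's axis near the middle of the handle, 65 mm from the collar face, midway between collar and the rest's rear post; free all round.
- rest: Fixed white rest: base 250 x 64 x 8 mm, two posts 12 mm thick with slots open upwards: at x = -80 mm (under the rod, slot 13 mm wide, top 85 mm up) and x = +125 mm (under the handle's end, slot 20 mm wide, top 81 mm up). Origin on the table below the dipstick's collar face; x along the dipstick towards its handle.
- gear_unit: Fixed grey gear unit: casing x -75 to 55 mm, y -65 to 65 mm, 115 mm high (cover to 121 mm), on a foot plate 160 x 160 mm; round motor 96 mm across reaches to y = +194 mm, shaft end to y = -95 mm. Origin on the table under the casing; x horizontal, the way the tube's mouth looks (away from the robot).
- guide_tube: Fixed steel tube slanting up out of the gear unit's top. Origin at the centre of its mouth, 165 mm above the table, 105 mm from the gear unit's origin in its x. z runs along the tube out of the mouth, away from the robot and 40 degrees above horizontal. Outside 24 mm, 30 at the mouth; bore 16 mm, widening to 22 over the last 20 mm; 125 mm deep, so only the collar stops the rod.
- tray: Fixed shallow aluminium drip tray, 150 x 150 mm, 22 mm high, open above. Origin at its middle, on the table; z up.
- jar_a: Sauce jar with a copper-coloured cap, 62 mm in diameter, 85 mm high; origin under its centre. Leave alone.
- jar_b: Another such jar, 62 mm in diameter, 85 mm high; origin under its centre. Leave alone.
- wrench: Steel wrench 170 mm long lying flat on the table; origin under its middle, x along it. Leave alone.
Not all that is in view belongs to the job. What is shaped like the dipstick but yellow is not meant.

How it is judged (in metres and radians):
On the way, in this order (a step that is already met when the one before it is completed fails the run):
1. the dipstick is fully home: collar stopped on the mouth of the guide tube, rod inside and in line (z of dipstick in the frame of guide_tube below 0.004 m and distance between dipstick and guide_tube below 0.009 m and angle between the x axis of dipstick and the z axis of guide_tube, either way round below 0.12 rad), for 0.4 s.
2. the dipstick is drawn right out of the tube (z of dip_tip in the frame of guide_tube above 0.005 m), for 0.1 s.
At the end, for the whole second after the job is handed in: The gripper holds the dipstick still (under 2 cm/s) and level within 8 degrees, its tip within 45 mm of the tray's middle in each of the tray's directions and 100 to 220 mm above the table; the dipstick touches nothing but the fingers; jars and wrench within 40 mm of where they were (x of dip_tip in the frame of tray between -0.045 and 0.045 m and y of dip_tip in the frame of tray between -0.045 and 0.045 m and height (world z) of dip_tip between 0.1 and 0.22 m and angle between dipstick's own x axis and vertical between 1.4308 and 1.7108 rad and linear speed of dipstick below 0.02 m/s and contact force between the fingers and dipstick above 1 N and contact force between dipstick and gear_unit below 0.1 N and contact force between dipstick and rest below 0.1 N and contact force between dipstick and tray below 0.1 N and contact force between dipstick and jar_a below 0.1 N and contact force between dipstick and jar_b below 0.1 N and contact force between dipstick and wrench below 0.1 N and distance of each of jar_a, jar_b, wrench from where it was at the start of the episode below 0.04 m); the arm keeps its last pose, push and grip.
It fails at once if a jar or the wrench is pushed more than 40 mm from its place (distance of any of jar_a, jar_b, wrench from where it was at the start of the episode above 0.04 m).
It also fails if it takes over 48 s, if anything falls off the work surface, if the arm or the gripper's body presses on something with over 40 N, if the wrist force passes 120 N, or if a joint passes its speed limit or range.

ROBOT

A 6-joint arm with a two-finger parallel gripper is mounted at the origin on the work surface. World frame = base frame: x ahead of the robot, y to its left, z up, the work surface at z = 0. Lengths are in m, angles in degrees, forces in N, time in s.
With the tool pointing down it reaches from about 0.35 to 0.875 m from the base axis. Payload 4.2 kg.
Tool frame: the origin (TCP) lies on the centre line of the jaws, within the pads' length; the fingertips stand tip_reach ahead of it and the grasp point (between the pads) is the TCP (tip_reach is the distance from the TCP to the fingertips, in m); z points along the fingers, y is the line along which they close (so a half turn about z gives the same grasp; the last joint's range is limited). The gripper opens to 87 mm and grips with 3 to 60 N. Pads are 19 mm wide; open, the fingers measure 117 mm over their backs; the gripper's body (75 mm by 190 mm) begins 51 mm behind the grasp point.
Start: joints at [-59.095, 22.042, 0.453, 0, -68.411, -14.817], TCP at [0.173, -0.6, 0.242] pointing down, gripper open.
Joint ranges: [-179.83, 179.83], [-69.29, 118.12], [-61.27, 80.66], [-181.25, 117.63], [-171.15, -9.14], [-177.46, 177.46]. Speed limits (degrees/s): [159.86, 159.86, 180, 180, 180, 180].

INTERFACE

Orientations are given as a 3x3 rotation matrix whose columns are the frame's x, y, z axes.
In Python, from station import sense, capture, finish_job, tip_reach gives the robot as it stands.
- The arm moves only by the tool arm_command, never from a script. Its argument "deltas" is a list of rows, each a list of 7 numbers: the turn, a rotation vector about the tool's x, y, z in rad, then the shift along the tool's x, y, z in cm, then the closure, from -1 (fully open) to 1 (shut), so that 0 is half open. In form: [[rx, ry, rz, dx, dy, dz, hand], ...]. A call has 1 to 8 rows; each row is the pose to reach, as a shift and turn from the pose commanded when the call began, along the tool's axes at that moment; what a row does not reach only later rows make up. A row lasts 1/12 s, in which the tool goes at most 41.7 mm and 7.16 degrees, less where a joint would pass 70% of its speed; a pose out of reach is approached as far as the arm can. A call with a gripper value outside its range is refused whole. The fingers move at their own pace and stop on an object; the grip force is fixed at half the most. Time passes only in rows, so rows that repeat a pose let the fingers close. It gives the time, the measured TCP pose, the force, the opening and the grip force at its end, in the units of the state.
- sense(): the state, without advancing time (a new reading comes with each control period).
- capture(name): name is "side" or "top" or "wrist"; returns a dict with "pixels" (480x640x3 uint8, blue, green, red), "fovy" (degrees; the focal length in pixels is half the picture's height over the tangent of half this angle, whatever the lens; pixels are square), "cx", "cy" (the principal point, pixels), "rvec" (rotation vector, rad) and "tvec" (3), from world to camera coordinates, as OpenCV has them. Camera axes: x right, y down, z forward; pixel columns grow to the right and rows downward; lengths in m; the calibration is good to about 2 mm. A picture is of the moment at which its call begins. There is no depth.
- finish_job(): hands the job in; it is judged then, once.
The state is a dict: "time_s": time; "joints": joint angles; "joint_velocities": joint speeds; "effort": joint torques, N m; "tcp_pos": TCP position; "ee_rot": TCP orientation; "wrist_force": force on the tool from outside, world axes, zero at the start; "moment": the same for the moment, N m; "gripper_width": opening from 0.0 (shut) to 1.0 (fully open); "gripper_force": force on a finger pad.
Only numpy, scipy, OpenCV 4.12 (cv2) and the standard library are available. Lean on these libraries where they do the work, as an engineer would, in place of code of your own. Each camera call takes 0.05 s, during which the arm holds its last target. There are 200 camera calls.

## Working session

There is one attempt and no reset: what is moved stays moved. The work goes in short steps, Python scripts to look and compute and a tool call to move; the robot and the scene stay as the last step left them, time stands still between calls to the robot, and variables do not carry over. Pictures are saved under pics/ and viewed, at most 10 in all, crops included, and the job is handed in when it is done.

Besides the shell and the picture viewer there is one more tool, called after "Call:" as name([rows], argument=value, ...), one row to a line, values as JSON. arm_command: Moves the arm, as the interface text tells. Its arguments: {"type":"object","properties":{"deltas":{"type":"array"}},"required":["deltas"]}

```bash
mkdir -p pics; cat > h.py <<'E'
import numpy as np, cv2
from scipy.spatial.transform import Rotation as R
from station import sense, capture, finish_job, tip_reach
def cam(n):
    c=capture(n); f=240/np.tan(np.radians(c["fovy"])/2)
    K=np.array([[f,0,c["cx"]],[0,f,c["cy"]],[0,0,1.]])
    return c,K,cv2.Rodrigues(np.array(c["rvec"],float))[0],np.array(c["tvec"],float).ravel()
def ray(K,Rm,t,uv):
    d=Rm.T@np.linalg.solve(K,[uv[0],uv[1],1.]); return -Rm.T@t,d
def atz(K,Rm,t,uv,z):
    o,d=ray(K,Rm,t,uv); return o+d*(z-o[2])/d[2]
def proj(K,Rm,t,P):
    p=(Rm@np.atleast_2d(P).T).T+t; q=(K@p.T).T; return q[:,:2]/q[:,2:]
E
python3 - <<'E'
from h import *
import pickle
d={}
for n in("top","side","wrist"):
    c,K,Rm,t=cam(n); cv2.imwrite(f"pics/{n}0.png",c["pixels"]); d[n]=(K,Rm,t); print(n,K[0,0],-Rm.T@t,Rm[2])
pickle.dump(d,open("cams.pkl","wb")); s=sense(); print(tip_reach,s)
E
```

```text
top 475.8691600111273 [ 0.40623535 -0.05271943  1.11410068] [ 0.11526355  0.01248629 -0.99325647]
side 435.8768630635109 [0.04472153 0.58944846 0.81685277] [ 0.45364025 -0.59687393 -0.66177945]
wrist 387.69579420512304 [ 0.09982699 -0.62195084  0.38325227] [ 0.27217776  0.08048262 -0.95887529]
0.019 {'time_s': 0.15, 'joints': array([-5.90963997e+01,  2.20829436e+01,  4.00396766e-01, -2.04440825e-02,
       -6.84112988e+01, -1.48149856e+01]), 'joint_velocities': array([ 0.07040534, -0.04244565,  0.330027  ,  0.24172304,  0.02014437,
       -0.01037509]), 'effort': array([-7.54515895e-04, -3.91051841e+01,  1.87587082e+01,  4.22235936e+00,
        1.23612449e-02, -1.39537392e-04]), 'tcp_pos': array([ 0.17309598, -0.60013535,  0.24070489]), 'ee_rot': array([[-9.60870663e-01, -2.76996857e-01, -5.56531585e-04],
       [-2.76997399e-01,  9.60869376e-01,  1.57576987e-03],
       [ 9.82708557e-05,  1.66826884e-03, -9.99998604e-01]]), 'wrist_force': array([-0.07471609, -0.1551157 ,  0.19655958]), 'moment': array([-0.04666633, -0.00378597,  0.0397617 ]), 'gripper_force': 0.0, 'gripper_width': 1.0033141208071308}
```

View pics/top0.png

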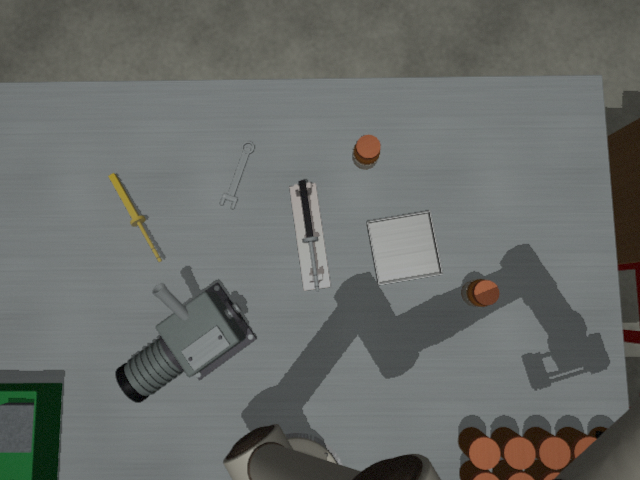

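View pics/side0.png

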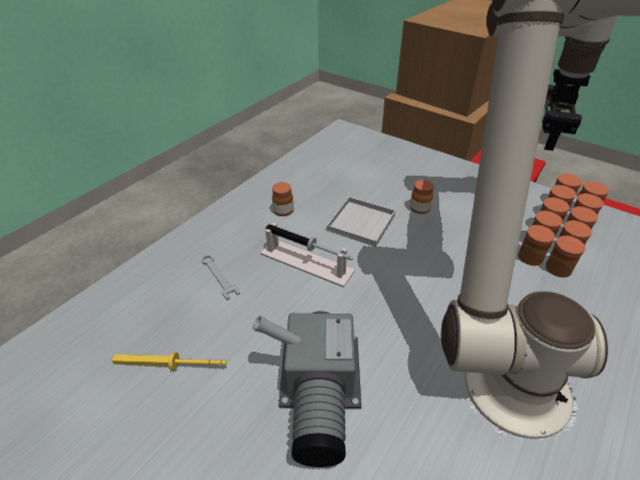

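The top view shows two candidates: the black-handled dipstick on the white rest at (308,235), and a yellow look-alike lying on the table at (135,215). I choose the black one. The gear unit is at (205,330) with its tube mouth near (158,290), the tray at (404,247), the jars at (368,150) and (485,292), and the wrench at (238,175). I'll check this in a close crop.

```bash
python3 - <<'E'
import cv2,numpy as np
a=cv2.imread("pics/top0.png"); b=cv2.imread("pics/side0.png")
f=lambda i,x,y,w,h,s:cv2.resize(i[y:y+h,x:x+w],None,fx=s,fy=s,interpolation=cv2.INTER_CUBIC)
A=f(a,275,170,70,130,4.5)[:585]; B=f(a,140,265,120,73,4);C=f(b,240,300,120,73,4)
out=np.zeros((590,800,3),np.uint8); out[:A.shape[0],:A.shape[1]]=A
out[:B.shape[0],320:320+B.shape[1]]=B; out[296:296+C.shape[0],320:320+C.shape[1]]=C[:294]
cv2.imwrite("pics/crop1.png",out)
E
```

```text
(no output)
```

View pics/crop1.png

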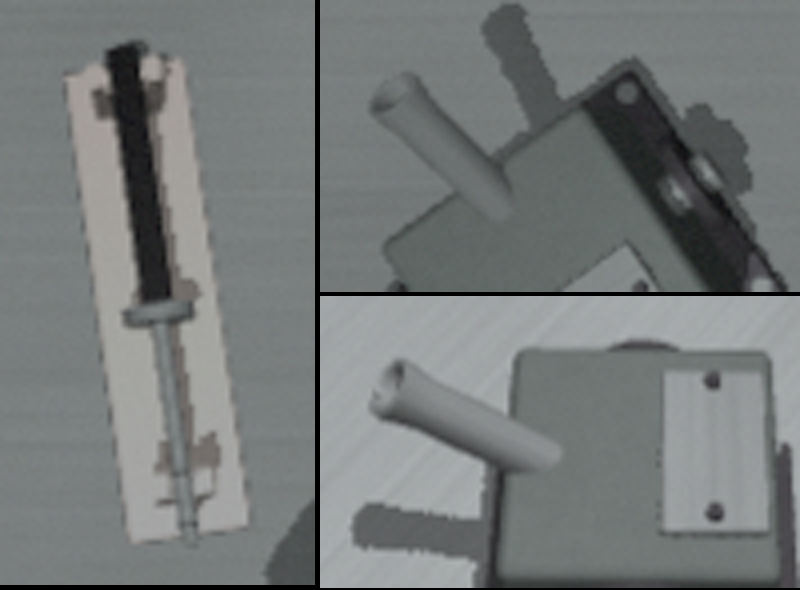

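```bash
cat > m.py <<'E'
from h import *
import pickle
D=pickle.load(open("cams.pkl","rb")); T=D["top"]; S=D["side"]
c1=lambda u,v:((u)/4.5+275,v/4.5+170)
c2=lambda u,v:((u-320)/4+140,v/4+265)
c3=lambda u,v:((u-320)/4+240,(v-296)/4+300)
E
python3 - <<'E'
from m import *
np.set_printoptions(precision=4,suppress=True)
he=atz(*T,c1(124,46),.083); co=atz(*T,c1(158,313),.075); tip=atz(*T,c1(192,542),.075)
print("dip",he,co,tip,np.linalg.norm(he-co),np.linalg.norm(co-tip))
d=he-tip;print("yaw",np.degrees(np.arctan2(d[1],d[0])))
m=atz(*T,c2(396,94),.165); ms=atz(*S,c3(389,386),.165); print("mouth",m,ms)
def tri(a,b):
    o1,d1=ray(*T,a);o2,d2=ray(*S,b);x=np.linalg.lstsq(np.c_[d1,-d2],o2-o1,rcond=None)[0];return o1+d1*x[0],o2+d2*x[1]
print("tri",tri(c2(396,94),c3(389,386)))
a=atz(*T,c2(385,247),.115);b=atz(*T,c2(583,103),.115);print("edge",a,b,np.linalg.norm(a-b)); e=b-a; print("gear yaw",np.degrees(np.arctan2(e[0],-e[1])), )
s1=atz(*S,c3(520,350),.115); s2=atz(*S,c3(768,352),.115); s3=atz(*S,c3(497,583),.115);print("side corners",s1,s2,s3)
# foot/tube
for z in(.115,): print("tube base", atz(*T,c2(495,205),z))
tc=[atz(*T,p,.022) for p in((367,221),(429,211),(441,272),(379,284))];print("tray",tc,np.mean(tc,0),[np.linalg.norm(tc[i]-tc[i-1]) for i in range(4)])
for p in((368,150),(485,292)): print("jar",atz(*T,p,.085))
E
```

```text
dip [ 0.6689 -0.0181  0.083 ] [ 0.5372 -0.0338  0.075 ] [ 0.4256 -0.0495  0.075 ] 0.13287133119227412 0.11272306415397712
yaw 7.361150933685876
mouth [0.4301 0.2667 0.165 ] [0.4329 0.2676 0.165 ]
tri (array([0.4301, 0.2666, 0.1654]), array([0.4323, 0.2681, 0.166 ]))
edge [0.3521 0.2869 0.115 ] [0.4259 0.1849 0.115 ] 0.12585792545319133
gear yaw 35.91335158571509
side corners [0.4242 0.1878 0.115 ] [0.3226 0.116  0.115 ] [0.3503 0.2946 0.115 ]
tube base [0.3734 0.23   0.115 ]
tray [array([ 0.5861, -0.1652,  0.022 ]), array([ 0.6083, -0.3094,  0.022 ]), array([ 0.4665, -0.3317,  0.022 ]), array([ 0.4402, -0.1896,  0.022 ])] [ 0.5253 -0.249   0.022 ] [np.float64(0.14795132944467881), np.float64(0.14589703415677935), np.float64(0.14354822505852052), np.float64(0.14456655843484617)]
jar [ 0.7356 -0.1641  0.085 ]
jar [ 0.4194 -0.4079  0.085 ]
```

```bash
cat >> h.py <<'E'
def pose(dx,p):
    "tool pose for dipstick axis direction dx (tool x = -dx, y horizontal), grasp at p"
    x=-np.array(dx)/np.linalg.norm(dx); y=np.cross([0,0,1.],-x); y/=np.linalg.norm(y); return np.c_[x,y,np.cross(x,y)],np.array(p)
def dirv(yaw,el=0): 
    a,e=np.radians([yaw,el]); return np.array([np.cos(e)*np.cos(a),np.cos(e)*np.sin(a),np.sin(e)])
def go(Rt,p,n=1,via=None):
    s=sense(); R0=np.array(s["ee_rot"]); p0=np.array(s["tcp_pos"])
    rv=R.from_matrix(R0.T@Rt).as_rotvec(); d=R0.T@(p-p0)*100
    print("t",s["time_s"],"tcp",p0.round(4),"turn deg",np.degrees(np.linalg.norm(rv)).round(1),"cm",np.linalg.norm(d).round(2))
    print("row",rv.round(4).tolist(),d.round(2).tolist(),"1/%d:"%n,(rv/n).round(3).tolist(),(d/n).round(2).tolist())
E
python3 -c "
from h import *
go(*pose(dirv(7.5),[.598,-.0265,.20]),3)"
```

```text
t 0.15 tcp [ 0.1731 -0.6001  0.2407] turn deg 8.6 cm 71.5
row [0.0017, -0.0002, 0.1498] [-56.72, 43.34, 4.14] 1/3: [0.001, -0.0, 0.05] [-18.91, 14.45, 1.38]
```

Call:
arm_command([
  [0,0,0,-3.4,2.6,0.2,-1],
  [0,0,0,-6.6,5.1,0.5,-1],
  [0,0,0,-9.6,7.4,0.7,-1],
  [0,0,0,-12.6,9.7,0.9,-1],
  [0,0,0,-15.6,12,1.1,-1],
  [0,0,0,-18.6,14.3,1.3,-1],
  [0,0,0,-21.6,16.6,1.5,-1],
  [0,0,0,-24.6,18.8,1.7,-1],
])

```text
time_s: 0.82
tcp_pos: [0.358, -0.3499, 0.2244]
ee_rot: [[-0.961, -0.277, -0.0], [-0.277, 0.961, 0.0], [0.0, 0.0, -1.0]]
wrist_force: [0.2, -1.3, -0.7]
gripper_width: 1.001
gripper_force: 0.0
```

Call:
arm_command([
  [0,0,0,-3.2,2.4,0.2,-1],
  [0,0,0,-6.4,4.8,0.4,-1],
  [0,0,0,-9.6,7.3,0.6,-1],
  [0,0,0,-12.6,9.7,0.9,-1],
  [0,0,0,-15.6,12,1.1,-1],
  [0,0,0,-18.6,14.3,1.3,-1],
  [0,0,0,-21.6,16.6,1.5,-1],
  [0,0,0,-24,18.4,1.7,-1],
])

```text
time_s: 1.48
tcp_pos: [0.5383, -0.106, 0.2073]
ee_rot: [[-0.96, -0.279, 0.0], [-0.279, 0.96, 0.0], [-0.0, 0.0, -1.0]]
wrist_force: [0.1, -0.8, 0.4]
gripper_width: 0.997
gripper_force: 0.0
```

```bash
python3 -c "
from h import *
go(*pose(dirv(7.5),[.598,-.0265,.20]))"
```

```text
t 1.4833 tcp [ 0.5383 -0.106   0.2073] turn deg 8.7 cm 9.97
row [0.0001, 0.0001, 0.1514] [-7.95, 5.97, 0.73] 1/1: [0.0, 0.0, 0.151] [-7.95, 5.97, 0.73]
```

Call:
arm_command([
  [0,0,0.06,-2.8,2,0.3,-1],
  [0,0,0.12,-5.5,4,0.5,-1],
  [0,0,0.151,-7.6,5.7,0.7,-1],
  [0,0,0.151,-7.6,5.7,0.7,-1],
  [0,0,0.151,-7.6,5.7,0.7,-1],
])

```text
time_s: 1.9
tcp_pos: [0.5945, -0.0314, 0.1995]
ee_rot: [[-0.991, -0.132, -0.002], [-0.132, 0.991, -0.0], [0.002, 0.0, -1.0]]
wrist_force: [-1.2, -0.4, -0.0]
gripper_width: 0.997
gripper_force: 0.0
```

```bash
python3 - <<'E'
from h import *
import pickle
c,K,Rm,t=cam("wrist"); cv2.imwrite("pics/w1.png",c["pixels"]); pickle.dump((K,Rm,t),open("w1.pkl","wb"))
tip=np.array([.4255,-.0492,.075]); d=dirv(7.5)
print(proj(K,Rm,t,[tip,tip+.11*d,tip+.175*d,tip+.248*d]).round(0))
go(*pose(dirv(7.5),[.598,-.0265,.20]))
E
```

```text
[[331. -37.]
 [330. 153.]
 [329. 245.]
 [329. 336.]]
t 1.95 tcp [ 0.5939 -0.0323  0.1998] turn deg 0.1 cm 0.71
row [0.0, -0.0017, -0.0] [-0.48, 0.52, -0.02] 1/1: [0.0, -0.002, -0.0] [-0.48, 0.52, -0.02]
```

View pics/w1.png

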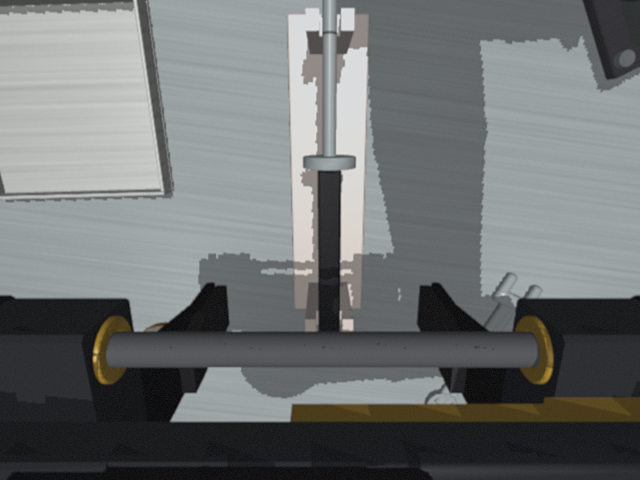

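The wrist view shows the black-handled dipstick with its collar at (329,157), against a predicted (330,153). The axis is vertical at u≈329, so the pose is right to about 2 mm. I'll descend and grasp.

Call:
arm_command([
  [0,0,0,-0.6,0.5,2,-1],
  [0,0,0,-0.6,0.5,5,-1],
  [0,0,0,-0.6,0.5,8,-1],
  [0,0,0,-0.6,0.5,10.5,-1],
  [0,0,0,-0.6,0.5,12,-1],
  [0,0,0,-0.6,0.5,12.45,-1],
  [0,0,0,-0.6,0.5,12.45,-1],
  [0,0,0,-0.6,0.5,12.45,-1],
])

```text
time_s: 2.62
tcp_pos: [0.6, -0.0275, 0.0771]
ee_rot: [[-0.992, -0.129, 0.002], [-0.129, 0.992, -0.0], [-0.001, -0.0, -1.0]]
wrist_force: [0.5, -0.9, 1.1]
gripper_width: 0.999
gripper_force: 0.0
```

Call:
arm_command([
  [0,0,0,0,0,0,1],
  [0,0,0,0,0,0,1],
  [0,0,0,0,0,0,1],
  [0,0,0,0,0,0,1],
  [0,0,0,0,0,0,1],
  [0,0,0,0,0,0,1],
  [0,0,0,0,0,0,1],
  [0,0,0,0,0,0,1],
])

```text
time_s: 3.28
tcp_pos: [0.5996, -0.0268, 0.076]
ee_rot: [[-0.992, -0.13, -0.0], [-0.13, 0.992, -0.0], [0.0, -0.0, -1.0]]
wrist_force: [0.4, 1.1, -0.6]
gripper_width: 0.479
gripper_force: 0.0
```

Call:
arm_command([
  [0,0,0,0,0,0,1],
  [0,0,0,0,0,0,1],
  [0,0,0,0,0,0,1],
  [0,0,0,0,0,0,1],
  [0,0,0,0,0,0,1],
  [0,0,0,0,0,0,1],
  [0,0,0,0,0,0,1],
  [0,0,0,0,0,0,1],
])

```text
time_s: 3.95
tcp_pos: [0.5996, -0.0268, 0.076]
ee_rot: [[-0.992, -0.129, -0.0], [-0.129, 0.992, -0.0], [0.0, 0.0, -1.0]]
wrist_force: [-0.4, 0.0, 0.7]
gripper_width: 0.182
gripper_force: 30.0
```

```bash
python3 -c "
from h import *
s=sense();print(s['gripper_width'],s['gripper_force'],s['wrist_force'])
go(*pose(dirv(7.4),[.599,-.0265,.20]))"
```

```text
0.18196913093187372 29.99970934353769 [-0.35058997  0.0306487   0.65580039]
t 3.95 tcp [ 0.5996 -0.0268  0.076 ] turn deg 0.0 cm 12.4
row [0.0, -0.0001, 0.0006] [0.06, 0.04, -12.4] 1/1: [0.0, -0.0, 0.001] [0.06, 0.04, -12.4]
```

Call:
arm_command([
  [0,0,0,0,0,-1,1],
  [0,0,0,0,0,-3,1],
  [0,0,0,0,0,-6,1],
  [0,0,0,0,0,-9.5,1],
  [0,0,0,0,0,-13,1],
  [0,0,0,0,0,-16,1],
  [0,0,0,0,0,-18,1],
  [0,0,0,0,0,-18,1],
])

```text
time_s: 4.62
tcp_pos: [0.6019, -0.0269, 0.2626]
ee_rot: [[-0.991, -0.13, 0.011], [-0.13, 0.992, 0.001], [-0.011, -0.001, -1.0]]
wrist_force: [1.0, 0.5, -0.7]
gripper_width: 0.176
gripper_force: 30.0
```

```bash
python3 -c "
from h import *
s=sense();print(s['gripper_width'],s['gripper_force'],s['wrist_force'],s['joints'])
M=np.array([.431,.267,.165]);d=dirv(35.3,40)
go(*pose(d,M+.215*d),2)"
```

```text
0.17639009426787358 29.999757846817374 [ 0.96079234  0.51280227 -0.65378379] [ 12.87513293  18.74936442  -1.46276807   0.11280596 -69.13949579
 -95.44212024]
t 4.6167 tcp [ 0.6019 -0.0269  0.2626] turn deg 47.9 cm 39.29
row [-0.1727, -0.6731, -0.4641] [-1.49, 39.05, -4.07] 1/2: [-0.086, -0.337, -0.232] [-0.75, 19.52, -2.03]
```

Call:
arm_command([
  [-0.014,-0.056,-0.039,-0.1,3,-0.4,1],
  [-0.028,-0.112,-0.077,-0.3,6.3,-0.7,1],
  [-0.043,-0.168,-0.116,-0.4,9.6,-1,1],
  [-0.057,-0.224,-0.155,-0.5,13,-1.4,1],
  [-0.072,-0.28,-0.193,-0.6,16.3,-1.7,1],
  [-0.086,-0.337,-0.232,-0.7,19.5,-2,1],
  [-0.086,-0.337,-0.232,-0.7,19.5,-2,1],
])

```text
time_s: 5.2
tcp_pos: [0.5788, 0.1705, 0.2752]
ee_rot: [[-0.881, -0.368, 0.298], [-0.332, 0.929, 0.165], [-0.337, 0.046, -0.94]]
wrist_force: [-0.5, -0.9, -2.4]
gripper_width: 0.182
gripper_force: 30.0
```

```bash
python3 -c "
from h import *
s=sense();print(s['joints'])
M=np.array([.431,.267,.165]);d=dirv(35.3,40)
go(*pose(d,M+.215*d),1)"
```

```text
[  32.34131894    9.90868043  -14.71275852    1.6268648   -45.52516571
 -102.11202407]
t 5.2 tcp [0.5788 0.1705 0.2752] turn deg 24.3 cm 19.42
row [-0.0795, -0.3466, -0.2309] [-6.14, 18.42, 0.12] 1/1: [-0.08, -0.347, -0.231] [-6.14, 18.42, 0.12]
```

Call:
arm_command([
  [-0.014,-0.058,-0.039,-1,3,0,1],
  [-0.027,-0.116,-0.077,-2.1,6.2,0,1],
  [-0.041,-0.173,-0.115,-3.1,9.3,0,1],
  [-0.054,-0.231,-0.154,-4.1,12.4,0.1,1],
  [-0.067,-0.289,-0.192,-5.1,15.4,0.1,1],
  [-0.08,-0.347,-0.231,-6.1,18.4,0.1,1],
  [-0.08,-0.347,-0.231,-6.1,18.4,0.1,1],
  [-0.08,-0.347,-0.231,-6.1,18.4,0.1,1],
])

```text
time_s: 5.87
tcp_pos: [0.5672, 0.3583, 0.301]
ee_rot: [[-0.629, -0.575, 0.524], [-0.443, 0.818, 0.365], [-0.639, -0.003, -0.769]]
wrist_force: [-0.4, -1.0, -1.2]
gripper_width: 0.182
gripper_force: 30.0
```

```bash
python3 - <<'E'
from h import *
import pickle
s=sense();print(s['joints'])
M=np.array([.431,.267,.165]);d=dirv(35.3,40)
go(*pose(d,M+.215*d),1)
f=lambda i,x,y,w,h,q:cv2.resize(i[y:y+h,x:x+w],(w*q,h*q),interpolation=cv2.INTER_CUBIC)
P=np.array([M-.05*d,M,M+.04*d,M+.15*d,M+.215*d])
o=[]
for n in("top","side","wrist"):
    c,K,Rm,t=cam(n); cv2.imwrite(f"pics/{n}2.png",c["pixels"]); pickle.dump((K,Rm,t),open(n+"2.pkl","wb")); print(n,proj(K,Rm,t,P).round(1).tolist()); o.append((c["pixels"],proj(K,Rm,t,P)))
w=[]
for im,q in o[:2]:
    x,y=np.clip((q[:4].mean(0)-[66,75]).astype(int),0,[640-132,330]); print("crop",x,y); w.append(f(im,x,y,132,150,3))
cv2.imwrite("pics/crop2.png",np.hstack(w))
E
```

```text
[  47.17055235    8.72165602  -30.23837552   33.4096193   -14.27485978
 -131.86090932]
t 5.8667 tcp [0.5672 0.3583 0.301 ] turn deg 0.4 cm 0.48
row [-0.0045, -0.0053, -0.0014] [-0.2, 0.42, -0.12] 1/1: [-0.004, -0.005, -0.001] [-0.2, 0.42, -0.12]
top [[174.4, 303.6], [158.9, 288.1], [145.8, 274.9], [106.3, 235.3], [80.2, 209.1]]
side [[280.3, 333.4], [258.3, 322.8], [239.7, 313.9], [184.7, 287.4], [148.9, 270.2]]
wrist [[345.9, -782.2], [343.5, -443.3], [342.0, -235.4], [339.2, 163.6], [338.1, 325.8]]
crop 80 200
crop 174 239
```

View pics/crop2.png

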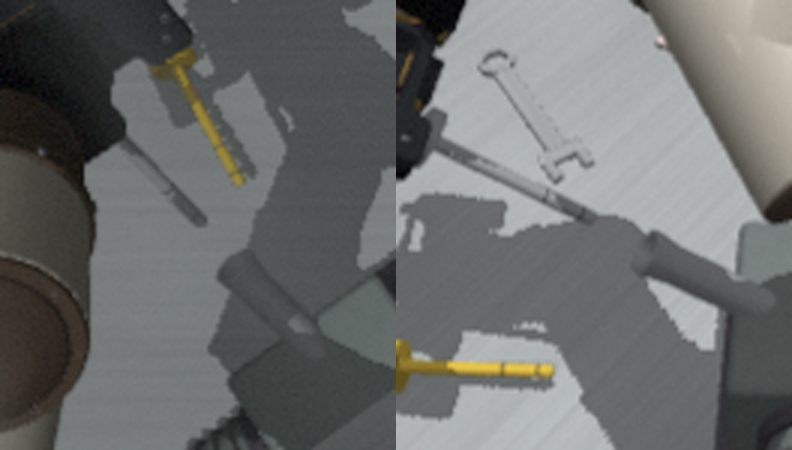

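The crops show the dipstick lined up with the tube about 4 cm short of the mouth: the tip is at top (148,274) and side (239,312), the mouth at top (159,289). Joint 5 is near its limit at -14°, so I'll roll the tool about the dipstick's axis before inserting. That leaves the rod where it is.

Call:
arm_command([
  [0.06,0,0,-0.1,0.2,-0.1,1],
  [0.12,0,0,-0.2,0.4,-0.1,1],
  [0.18,0,0,-0.2,0.4,-0.1,1],
  [0.24,0,0,-0.2,0.4,-0.1,1],
  [0.3,0,0,-0.2,0.4,-0.1,1],
  [0.37,0,0,-0.2,0.4,-0.1,1],
  [0.44,0,0,-0.2,0.4,-0.1,1],
  [0.44,0,0,-0.2,0.4,-0.1,1],
])

```text
time_s: 6.68
tcp_pos: [0.5677, 0.364, 0.3069]
ee_rot: [[-0.628, -0.296, 0.72], [-0.442, 0.897, -0.016], [-0.641, -0.328, -0.694]]
wrist_force: [0.5, 0.5, -1.5]
gripper_width: 0.181
gripper_force: 30.0
```

```bash
cat >> h.py <<'E'
def rolled(Rt,a): return Rt@R.from_rotvec([a,0,0]).as_matrix()
E
python3 - <<'E'
from h import *
import pickle
s=sense();print(s['joints'],-np.array(s["ee_rot"])[:,0])
M=np.array([.431,.267,.165]);d=dirv(35.3,40)
Rt,p=pose(d,M+.215*d); go(rolled(Rt,.44),p)
f=lambda i,x,y,w,h,q:cv2.resize(i[y:y+h,x:x+w],(w*q,h*q),interpolation=cv2.INTER_CUBIC)
w=[]
for n,(x,y) in dict(top=(115,240),side=(190,270)).items():
    c,K,Rm,t=cam(n); pickle.dump((K,Rm,t),open(n+"2.pkl","wb")); w.append(f(c["pixels"],x,y,80,90,5))
cv2.imwrite("pics/crop3.png",np.clip(np.hstack(w)*1.6,0,255).astype(np.uint8))
E
```

```text
[  49.70970002   11.8018596   -35.87729559   76.69150023  -35.10415154
 -177.35848089] [0.62789892 0.44179177 0.64075189]
t 6.6833 tcp [0.5677 0.364  0.3069] turn deg 0.3 cm 0.47
row [-0.0037, -0.0034, -0.0009] [0.46, 0.03, 0.1] 1/1: [-0.004, -0.003, -0.001] [0.46, 0.03, 0.1]
```

View pics/crop3.png

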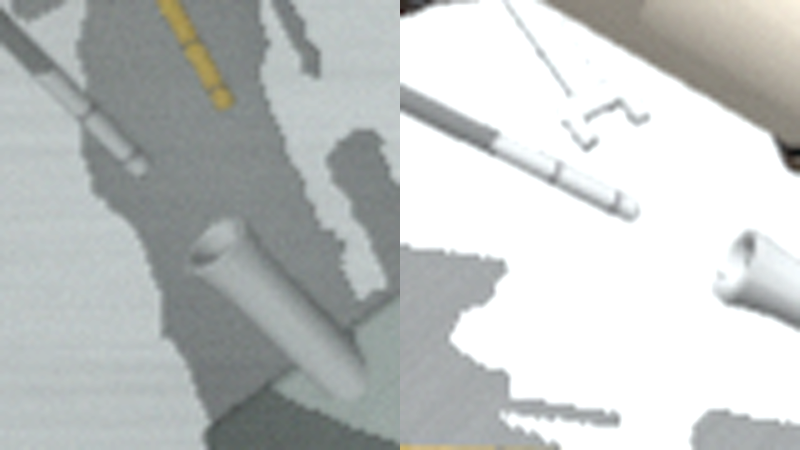

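The crop shows the rod tip at (144,168)/5 in the top part and (632,208)/5 in the side part, heading at the mouth. Joint 6 is now at its stop, so I'll fit a quick arm model to choose a better roll.

```bash
cat > fk.py <<'E'
from h import *
from scipy.optimize import least_squares
J=np.array([[-59.0964,22.083,.4004,-.0204,-68.411,-14.815],[12.875,18.749,-1.4628,.1128,-69.139,-95.442],[32.3413,9.9087,-14.7128,1.6269,-45.5252,-102.112],[47.1706,8.7217,-30.2384,33.4096,-14.2749,-131.8609],[49.7097,11.8019,-35.8773,76.6915,-35.1042,-177.3585]])
P=np.array([[.1731,-.6001,.2407],[.6019,-.0269,.2626],[.5788,.1705,.2752],[.5672,.3583,.301],[.5677,.364,.3069]])
RR=np.array([[[-.96087,-.276997,-.00056],[-.276997,.96087,.0016],[0,.0017,-1]],[[-.991,-.13,.011],[-.13,.992,.001],[-.011,-.001,-1]],[[-.881,-.368,.298],[-.332,.929,.165],[-.337,.046,-.94]],[[-.629,-.575,.524],[-.443,.818,.365],[-.639,-.003,-.769]],[[-.628,-.296,.72],[-.442,.897,-.016],[-.641,-.328,-.694]]])
E=lambda s,a:R.from_euler(s,a,degrees=True)
def fk(q,x,s):
    # x: o1, C(3), lateral, r0,h0,L2,L3,e3,Lt
    b=E('z',q[0]+x[0]); p=q[1]-q[2]
    Rf=b*E('y',p); Rt=Rf*E('x',s[0]*q[3])*E('y',-q[4])*E('x',s[1]*q[5])
    u=E('y',q[1]).apply([0,0,x[7]])
    pos=b.apply(np.array([x[5],x[4],x[6]])+u)+Rf.apply([x[8],0,x[9]])+Rt.apply([x[10],0,0])
    return pos,Rt*R.from_rotvec(x[1:4])
def fit():
    best=None
    for s in((1,1),(1,-1),(-1,1),(-1,-1)):
      for c0 in ([0,np.pi/2,0],[1.2,1.2,1.2],[-1.2,1.2,-1.2],[2.2,0,2.2],[-2.2,0,2.2]):
       for o in(0,-15):
        def res(x):
            r=[]
            for q,p,Rm in zip(J,P,RR):
                pp,Q=fk(q,x,s); r+=[*(pp-p)*5,*(Q.inv()*R.from_matrix(Rm)).as_rotvec()]
            return np.array(r+[*(1e-3*(x[4:]-[0,0,.3,.4,.4,0,.2]))])
        try: f=least_squares(res,[o,*c0,0,0,.3,.4,.4,0,.2])
        except Exception: continue
        if best is None or f.cost<best[0].cost: best=(f,s,res(f.x))
    return best
def ik(Rt,p,x,s,q0):
    r=lambda q:np.r_[(fk(q,x,s)[0]-p)*5,(fk(q,x,s)[1].inv()*R.from_matrix(Rt)).as_rotvec()]
    f=least_squares(r,q0); return f.x,f.cost
E
python3 - <<'E'
from fk import *
np.set_printoptions(precision=4,suppress=True)
f,s,r=fit(); print(f.cost,s,f.x); print(abs(r[:30]).max())
M=np.array([.431,.267,.165]);d=dirv(35.3,40)
for a in(0,.1,.2,.3,.44,-.2,-.4,-.6,-.8):
    q=J[4] if a>=0 else J[3]
    for dist in(.215,.18,.14,.1,.065):
        R0,p=pose(d,M+dist*d); q,c=ik(rolled(R0,a),p,f.x,s,q)
        if dist in(.215,.14,.065): print(a,dist,q.round(1),round(c,6))
E
```

```text
0.007267918307024207 (-1, -1) [ 0.2258 -1.2056  1.2101 -1.2073 -0.1621  0.5802 -0.0012  0.2339 -0.107
  0.0821  0.0796]
0.05491490335406565
0 0.215 [  47.3    8.3  -37.7   59.5   -9.  -158.4] 0.0
0 0.14 [  48.6   14.5    9.7   11.9  -46.6 -108.5] 0.0
0 0.065 [  50.2    7.    28.6   10.1  -72.9 -104.5] 0.0
0.1 0.215 [  48.1    8.6  -36.9   66.3  -15.2 -165.6] 0.0
0.1 0.14 [  49.4   14.5    9.9   19.7  -49.1 -114.3] 0.0
0.1 0.065 [  51.1    6.9   28.7   16.4  -74.8 -106.9] 0.0
0.2 0.215 [  48.8    9.4  -34.9   67.3  -21.7 -166.7] 0.0
0.2 0.14 [  50.2   14.8   10.5   26.7  -52.3 -119.2] 0.0
0.2 0.065 [  52.     7.1   29.3   22.5  -77.2 -109. ] 0.0
0.3 0.215 [  49.5   10.6  -32.    67.1  -28.4 -166.4] 0.0
0.3 0.14 [  51.    15.3   11.6   32.9  -56.2 -123.2] 0.0
0.3 0.065 [  52.9    7.5   30.2   28.4  -80.  -110.5] 0.0
0.44 0.215 [  50.4   12.9  -27.1   66.7  -37.8 -165.3] 0.0
0.44 0.14 [  52.    16.4   13.7   40.6  -62.2 -127.3] 0.0
0.44 0.065 [  53.9    8.3   32.2   36.4  -84.4 -111.8] 0.0
-0.2 0.215 [ 45.8   9.6 -35.  -47.3  -6.2 -50.9] 0.0
-0.2 0.14 [ 47.   15.2  10.7  -5.4 -44.4 -95. ] 0.0
-0.2 0.065 [ 48.4   7.6  29.7  -3.  -70.8 -99. ] 0.0
-0.4 0.215 [  44.4   -4.6  -76.2   36.6   29.1 -130.2] 0.0
-0.4 0.14 [  45.3  -29.3 -118.3   23.6   44.2 -115.3] 0.0
-0.4 0.065 [  46.5  -48.2 -137.3   22.3   44.3 -115.3] 0.0
-0.6 0.215 [  43.    -6.2  -83.7   47.1   41.7 -135.6] 0.0
-0.6 0.14 [  43.8  -29.4 -122.3   36.7   53.1 -121.6] 0.0
-0.6 0.065 [  44.8  -48.2 -141.2   35.7   53.2 -121.5] 0.0
-0.8 0.215 [  41.8   -7.4  -91.5   54.6   54.2 -136.1] 0.0
-0.8 0.14 [  42.5  -29.4 -127.2   47.3   62.9 -123.6] 0.0
-0.8 0.065 [  43.3  -48.2 -146.2   46.4   63.1 -123.5] 0.0
```

```bash
cat >> fk.py <<'E'
def fit2():
    best=None
    for s in((1,1),(1,-1),(-1,1),(-1,-1)):
        def ro(x): 
            r=[]
            for q,Rm in zip(J,RR):
                Rt=E('z',q[0]+x[0])*E('y',q[1]-q[2])*E('x',s[0]*q[3])*E('y',-q[4])*E('x',s[1]*q[5])*R.from_rotvec(x[1:4]); r+=[*(Rt.inv()*R.from_matrix(Rm)).as_rotvec()]
            return np.array(r)
        for c0 in R.random(20,random_state=1).as_rotvec():
            f=least_squares(ro,[0,*c0])
            if best is None or f.cost<best[0].cost: best=(f,s,ro(f.x))
    f,s,r=best
    def rp(y): return np.r_[np.ravel([fk(q,np.r_[f.x,y],s)[0]-p for q,p in zip(J,P)]),1e-3*(y-[0,0,.35,.4,.4,0,.25])]
    g=least_squares(rp,[0,0,.35,.4,.4,0,.25])
    return np.r_[f.x,g.x],s,abs(r).max(),abs(g.fun[:15]).max()
E
python3 - <<'E'
from fk import *
np.set_printoptions(precision=4,suppress=True)
x,s,a,b=fit2(); print(x,s,a,b)
M=np.array([.431,.267,.165]);d=dirv(35.3,40)
for a in(0,.1,.2,.3,.44,-.2,-.5):
    q=J[4] if a>=0 else J[3]
    for dist in(.215,.18,.14,.1,.065):
        R0,p=pose(d,M+dist*d); q,c=ik(rolled(R0,a),p,x,s,q)
        if dist in(.215,.14,.065): print(a,dist,q.round(1),round(c,6))
E
```

```text
[ 0.0013 -1.2091  1.2093 -1.2091 -0.1598  0.5815 -0.0014  0.2333 -0.1075
  0.0824  0.0793] (-1, -1) 0.0004524820633364151 0.01100417384247468
0 0.215 [  47.3    8.3  -37.7   59.1   -9.  -158. ] 0.0
0 0.14 [  48.6   14.5    9.6   11.8  -46.4 -108.5] 0.0
0 0.065 [  50.2    7.    28.5   10.   -72.6 -104.5] 0.0
0.1 0.215 [  48.1    8.6  -36.9   66.1  -15.1 -165.4] 0.0
0.1 0.14 [  49.4   14.6    9.8   19.6  -48.9 -114.3] 0.0
0.1 0.065 [  51.1    7.    28.6   16.3  -74.5 -107. ] 0.0
0.2 0.215 [  48.8    9.4  -34.9   67.3  -21.6 -166.7] 0.0
0.2 0.14 [  50.2   14.8   10.4   26.7  -52.1 -119.3] 0.0
0.2 0.065 [  52.     7.2   29.1   22.4  -76.9 -109. ] 0.0
0.3 0.215 [  49.5   10.6  -32.    67.1  -28.3 -166.4] 0.0
0.3 0.14 [  51.    15.3   11.5   32.9  -55.9 -123.3] 0.0
0.3 0.065 [  52.8    7.6   30.1   28.3  -79.7 -110.6] 0.0
0.44 0.215 [  50.4   12.9  -27.1   66.7  -37.8 -165.4] 0.0
0.44 0.14 [  51.9   16.4   13.6   40.6  -62.  -127.4] 0.0
0.44 0.065 [  53.9    8.4   32.    36.3  -84.1 -111.9] 0.0
-0.2 0.215 [ 45.8   9.6 -35.1 -47.5  -6.2 -50.8] 0.0
-0.2 0.14 [ 47.   15.2  10.5  -5.5 -44.3 -95. ] 0.0
-0.2 0.065 [ 48.3   7.7  29.5  -3.1 -70.6 -98.9] 0.0
-0.5 0.215 [  43.7   -5.5  -79.9   42.8   35.2 -134.1] 0.0
-0.5 0.14 [  44.6  -29.5 -120.1   30.8   48.2 -119.3] 0.0
-0.5 0.065 [  45.6  -48.4 -139.    29.8   48.2 -119.4] 0.0
```

```bash
cat >> fk.py <<'E'
def fk(q,x,s):
    # x: o1, C(3), lateral, r0,h0,L2,L3,e3,Lt,L2x, wrist lateral offset (along link-4 y)
    b=E('z',q[0]+x[0]); p=q[1]-q[2]
    Rf=b*E('y',p); R4=Rf*E('x',s[0]*q[3]); Rt=R4*E('y',-q[4])*E('x',s[1]*q[5])
    pos=b.apply(np.array([x[5],x[4],x[6]])+E('y',q[1]).apply([x[11],0,x[7]]))+Rf.apply([x[8],0,x[9]])+R4.apply([0,x[12],0])+Rt.apply([x[10],0,0])
    return pos,Rt*R.from_rotvec(x[1:4])
def fit3():
    o,s,_,_=fit2(); o=o[:4]
    pr=np.array([0,0,.35,.4,.4,0,.25,0,0])
    rp=lambda y:np.r_[np.ravel([fk(q,np.r_[o,y],s)[0]-p for q,p in zip(J,P)]),1e-3*(y-pr)]
    g=least_squares(rp,pr); return np.r_[o,g.x],s,abs(g.fun[:15]).max()
E
sed -i 's/^def fit2/def fit2/; ' fk.py
python3 - <<'E'
import fk
from fk import *
# fit2 uses fk with 11 params -> pad
src=open('fk.py').read().replace("g=least_squares(rp,[0,0,.35,.4,.4,0,.25])\n    return np.r_[f.x,g.x],s,abs(r).max(),abs(g.fun[:15]).max()","return f.x,s,abs(r).max(),0")
open('fk.py','w').write(src); exec(src)
np.set_printoptions(precision=4,suppress=True)
x,s,b=fit3(); print(x,s,b)
M=np.array([.431,.267,.165]);d=dirv(35.3,40)
for a in(0,.1,.2,.3,.44,-.2,-.5):
    q=J[4] if a>=0 else J[3]
    for dist in(.215,.18,.14,.1,.065):
        R0,p=pose(d,M+dist*d); q,c=ik(rolled(R0,a),p,x,s,q)
        if dist in(.215,.14,.065): print(a,dist,q.round(1),round(c,6))
E
```

```text
[ 0.0013 -1.2091  1.2093 -1.2091 -0.0005  0.0014  0.1602  0.5638  0.4202
  0.0003  0.2868  0.0004 -0.1593] (-1, -1) 2.9808343435161477e-05
0 0.215 [  47.4    8.6  -30.3   33.9  -14.  -132.5] 0.0
0 0.14 [  37.7    5.7  -46.2   70.7   -0.9 -162.6] 0.000837
0 0.065 [  43.6    4.2  -50.2   46.7   -1.2 -143.3] 0.007292
0.1 0.215 [  44.1    8.4  -36.3   61.3  -13.  -157.5] 0.0
0.1 0.14 [  23.1    5.8  -44.5  126.5    1.4 -207.1] 0.000506
0.1 0.065 [  17.8    4.6  -47.3  151.     1.2 -227.4] 0.005537
0.2 0.215 [  43.8    8.8  -37.6   73.   -17.6 -169.1] 0.0
0.2 0.14 [  29.1    6.1  -47.   117.2   -8.4 -202.6] 0.0
0.2 0.065 [  15.8    4.8  -43.6  171.7    0.4 -246.8] 0.000268
0.3 0.215 [  45.7    9.7  -37.5   77.   -24.3 -174.4] 0.0
0.3 0.14 [  37.8    7.   -48.   102.6  -19.3 -195.4] 0.0
0.3 0.065 [  26.6    5.5  -54.2  134.   -16.1 -218.4] 0.0
0.44 0.215 [  49.2   11.6  -36.8   78.3  -34.4 -178.7] 0.0
0.44 0.14 [  45.7    9.1  -47.5   93.5  -31.6 -193.4] 0.0
0.44 0.065 [  40.1    7.8  -56.3  111.5  -30.6 -208.8] 0.0
-0.2 0.215 [ 43.3  10.  -12.6 -13.9 -27.1 -83.7] 0.0
-0.2 0.14 [ 44.    7.2 -22.6 -17.1 -20.  -80.6] 0.0
-0.2 0.065 [ 44.4   5.4 -30.8 -23.6 -13.9 -74. ] 0.0
-0.5 0.215 [  12.    14.2  -33.9  107.2   44.  -179.3] 0.0
-0.5 0.14 [  12.2   11.9  -44.7   98.    42.  -167.1] 0.0
-0.5 0.065 [  13.1   10.8  -54.4   87.7   41.1 -154.3] 0.0
```

```bash
python3 - <<'E'
from fk import *
np.set_printoptions(precision=4,suppress=True)
x,s,b=fit3(); np.save("fk.npy",x)
M=np.array([.431,.267,.165]);d=dirv(35.3,40)
q=J[4]
print("roll path")
Q={}
for a in np.arange(.44,-.81,-.04):
    R0,p=pose(d,M+.215*d); q,c=ik(rolled(R0,a),p,x,s,q); Q[round(a,2)]=q; print(round(a,2),q.round(1),round(c,6))
for a in(-.2,-.4,-.6,-.8):
    q=Q[a]
    for dist in(.215,.19,.165,.14,.115,.09,.065):
        R0,p=pose(d,M+dist*d); q,c=ik(rolled(R0,a),p,x,s,q)
        if dist in(.215,.14,.065): print(a,dist,q.round(1),round(c,6))
q=J[1]
for yaw in(-40,-25,-10,0):
    p=np.array([.525,-.249,.15])+.175*dirv(yaw); print("tray",yaw,ik(pose(dirv(yaw),p)[0],p,x,s,q)[0].round(1))
E
```

```text
roll path
0.44 [  49.2   11.6  -36.8   78.3  -34.4 -178.7] 0.0
0.4 [  48.2   11.   -37.1   78.2  -31.5 -177.7] 0.0
0.36 [  47.1   10.4  -37.3   77.9  -28.6 -176.5] 0.0
0.32 [  46.1    9.9  -37.5   77.4  -25.7 -175.2] 0.0
0.28 [  45.2    9.5  -37.6   76.5  -22.9 -173.6] 0.0
0.24 [  44.4    9.1  -37.6   75.2  -20.2 -171.6] 0.0
0.2 [  43.8    8.8  -37.6   73.   -17.6 -169.1] 0.0
0.16 [  43.5    8.6  -37.3   69.8  -15.4 -165.6] 0.0
0.12 [  43.7    8.4  -36.8   64.7  -13.6 -160.7] 0.0
0.08 [  44.6    8.4  -35.7   57.   -12.6 -153.7] 0.0
0.04 [  46.1    8.4  -33.5   46.4  -12.7 -144. ] 0.0
0.0 [  47.4    8.6  -30.3   33.9  -14.  -132.5] 0.0
-0.04 [  48.     8.8  -26.5   21.7  -16.1 -120.6] 0.0
-0.08 [  47.7    9.1  -22.5   10.7  -18.6 -109.6] 0.0
-0.12 [ 46.6   9.3 -18.8   1.2 -21.3 -99.8] 0.0
-0.16 [ 45.1   9.7 -15.5  -6.9 -24.2 -91.2] 0.0
-0.2 [ 43.3  10.  -12.6 -13.9 -27.1 -83.7] 0.0
-0.24 [ 41.3  10.4 -10.1 -20.  -30.  -77.2] 0.0
-0.28 [ 39.3  10.9  -7.9 -25.3 -33.  -71.5] 0.0
-0.32 [ 37.3  11.5  -5.9 -29.9 -36.  -66.6] 0.0
-0.36 [ 35.3  12.   -4.2 -34.1 -38.9 -62.3] 0.0
-0.4 [ 33.4  1
[... 640 characters left out ...]
-30.8 -23.6 -13.9 -74. ] 0.0
-0.4 0.215 [ 33.4  12.7  -2.6 -37.7 -41.9 -58.5] 0.0
-0.4 0.14 [ 31.8  10.2 -11.6 -43.7 -37.9 -50.1] 0.0
-0.4 0.065 [ 29.1   8.8 -19.5 -51.2 -35.4 -39.2] 0.0
-0.6 0.215 [ 25.3  16.6   3.5 -51.3 -56.2 -45.2] 0.0
-0.6 0.14 [ 23.   14.6  -5.8 -55.7 -53.6 -36.4] 0.0
-0.6 0.065 [ 19.9  13.7 -14.4 -60.5 -51.9 -26.3] 0.0
-0.8 0.215 [ 19.5  21.4   8.5 -60.1 -69.6 -37.8] 0.0
-0.8 0.14 [ 17.1  19.8  -1.2 -62.6 -67.7 -29. ] 0.0
-0.8 0.065 [ 14.3  19.4 -10.1 -65.1 -66.3 -19.6] 0.0
tray -40 [ -16.5   38.    14.5    0.   -66.5 -113.5]
tray -25 [ -13.1   38.5   15.3    0.   -66.9 -101.9]
tray -10 [ -9.6  38.   14.4   0.  -66.5 -90.4]
tray 0 [ -7.2  37.2  12.9   0.  -65.7 -82.8]
```

The fitted arm model is good to 0.03 mm. A roll of -0.4 keeps every joint well inside its range for the whole insertion, so I'll roll back there.

Call:
arm_command([
  [-0.05,0,0,0,0,0,1],
  [-0.1,0,0,0,0,0,1],
  [-0.15,0,0,0,0,0,1],
  [-0.2,0,0,0,0,0,1],
  [-0.25,0,0,0,0,0,1],
  [-0.28,0,0,0,0,0,1],
  [-0.31,0,0,0,0,0,1],
  [-0.34,0,0,0,0,0,1],
])

```text
time_s: 7.45
tcp_pos: [0.568, 0.361, 0.308]
ee_rot: [[-0.629, -0.517, 0.58], [-0.438, 0.852, 0.286], [-0.643, -0.074, -0.763]]
wrist_force: [0.1, -0.3, -2.3]
gripper_width: 0.181
gripper_force: 30.0
```

Call:
arm_command([
  [-0.025,0,0,0,0,0,1],
  [-0.05,0,0,0,0,0,1],
  [-0.075,0,0,0,0,0,1],
  [-0.1,0,0,0,0,0,1],
  [-0.125,0,0,0,0,0,1],
  [-0.15,0,0,0,0,0,1],
  [-0.175,0,0,0,0,0,1],
  [-0.2,0,0,0,0,0,1],
])

```text
time_s: 8.12
tcp_pos: [0.5675, 0.3619, 0.3079]
ee_rot: [[-0.629, -0.623, 0.466], [-0.438, 0.778, 0.45], [-0.643, 0.079, -0.762]]
wrist_force: [-0.0, -1.1, -1.3]
gripper_width: 0.178
gripper_force: 30.0
```

Call:
arm_command([
  [-0.03,0,0,0,0,0,1],
  [-0.07,0,0,0,0,0,1],
  [-0.11,0,0,0,0,0,1],
  [-0.15,0,0,0,0,0,1],
  [-0.2,0,0,0,0,0,1],
  [-0.25,0,0,0,0,0,1],
  [-0.3,0,0,0,0,0,1],
  [-0.3,0,0,0,0,0,1],
])

```text
time_s: 8.78
tcp_pos: [0.5699, 0.3607, 0.3082]
ee_rot: [[-0.63, -0.73, 0.265], [-0.435, 0.614, 0.658], [-0.643, 0.299, -0.705]]
wrist_force: [1.1, 0.1, -0.9]
gripper_width: 0.183
gripper_force: 30.0
```

Call:
arm_command([
  [0,0,0,0,0,0,1],
  [0,0,0,0,0,0,1],
])

```text
time_s: 8.95
tcp_pos: [0.5675, 0.3619, 0.3073]
ee_rot: [[-0.629, -0.732, 0.262], [-0.44, 0.613, 0.657], [-0.641, 0.298, -0.707]]
wrist_force: [0.1, -0.8, -0.8]
gripper_width: 0.179
gripper_force: 30.0
```

```bash
python3 - <<'E'
from h import *
import pickle
s=sense();print(s['joints'].round(1),-np.array(s["ee_rot"])[:,0])
M=np.array([.431,.267,.165]);d=dirv(35.3,40)
Rt,p=pose(d,M+.215*d); go(rolled(Rt,-.4),p)
f=lambda i,x,y,w,h,q:cv2.resize(i[y:y+h,x:x+w],(w*q,h*q),interpolation=cv2.INTER_CUBIC)
w=[]
for n,(x,y),g in (("top",(105,220),1.8),("side",(170,265),1.1)):
    c,K,Rm,t=cam(n); pickle.dump((K,Rm,t),open(n+"3.pkl","wb")); w.append(np.clip(f(c["pixels"],x,y,100,100,4)*g,0,255))
cv2.imwrite("pics/crop4.png",np.hstack(w).astype(np.uint8))
E
```

```text
[ 33.5  12.6  -2.3 -37.  -42.  -59.5] [0.62880091 0.43958565 0.64138433]
t 8.95 tcp [0.5675 0.3619 0.3073] turn deg 0.4 cm 0.46
row [-0.0053, 0.0001, -0.0049] [0.38, 0.05, 0.25] 1/1: [-0.005, 0.0, -0.005] [0.38, 0.05, 0.25]
```

View pics/crop4.png

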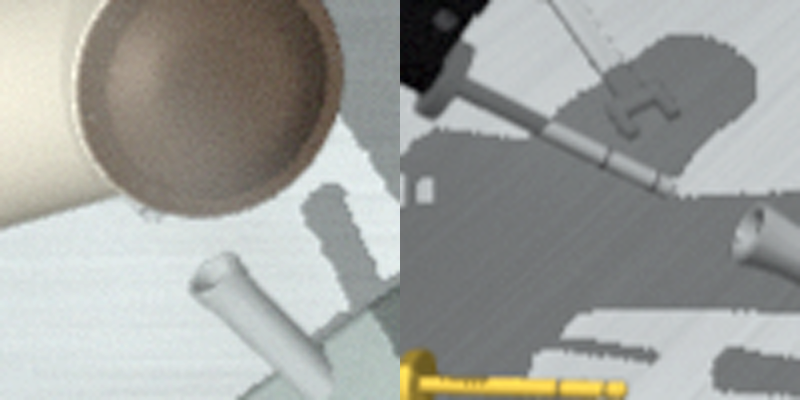

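The side crop shows the tip at (672,187)/4 and the mouth centre at (750,232)/4. The wrist hides the tip from the top camera, so I'll triangulate from the earlier pair.

```bash
python3 - <<'E'
from h import *
import pickle
np.set_printoptions(precision=4,suppress=True)
T=pickle.load(open("top2.pkl","rb"));S=pickle.load(open("side2.pkl","rb"))
def tri(a,b):
    o1,d1=ray(*T,a);o2,d2=ray(*S,b);x=np.linalg.lstsq(np.c_[d1,-d2],o2-o1,rcond=None)[0];p,q=o1+d1*x[0],o2+d2*x[1];return (p+q)/2,np.linalg.norm(p-q)
t5=lambda u,v:(u/5+115,v/5+240); s5=lambda u,v:((u-400)/5+190,v/5+270)
tip,e=tri(t5(144,168),s5(634,211)); M,e2=tri(t5(216,245),s5(740,268)); print("tip",tip,e,"M",M,e2)
tcp=np.array([.5677,.364,.3069]);d=np.array([.6279,.4418,.6408]); print("expected",tcp-.175*d)
R0=np.array([[-0.628,-.296,.72],[-.442,.897,-.016],[-.641,-.328,-.694]]); print("tip in tool cm",R0.T@(tip-tcp)*100)
u=dirv(35.3,40)
v=tip-M; print("along",v@u,"lateral",v-(v@u)*u)
# rod line in side view at the current pose: points on rod
S=pickle.load(open("side3.pkl","rb")); s=sense(); tcp=s["tcp_pos"];d=-s["ee_rot"][:,0]
for L in(.175,.125,.065): print(L,(proj(*S,tcp-L*d)[0]-[170,265])*4+[400,0])
print("mouth",(proj(*S,[.431,.267,.165])[0]-[170,265])*4+[400,0], (proj(*T,[.431,.267,.165])[0]-[105,220])*4)
print("base",(proj(*S,np.array([.431,.267,.165])-.07*u)[0]-[170,265])*4+[400,0], (proj(*T,np.array([.431,.267,.165])-.07*u)[0]-[105,220])*4)
E
```

```text
tip [0.4589 0.2873 0.1958] 0.0014112828723684037 M [0.4295 0.2685 0.1652] 0.0009909877489782963
expected [0.4578 0.2867 0.1948]
tip in tool cm [17.3452 -0.0201 -0.0004]
along 0.046333741153864065 lateral [ 0.0004 -0.0018  0.0008]
0.175 [674.951  189.9187]
0.125 [577.4697 142.8316]
0.065 [453.4517  82.9263]
mouth [753.0007 231.0912] [215.4549 272.2475]
base [875.537  289.9696] [301.3105 358.4243]
```

```bash
cat >> h.py <<'E'
M=np.array([.4303,.2677,.165]);U=dirv(35.3,40)
def rel():
    s=sense();v=s["tcp_pos"]-M; print("dist",v@U,"lat",(s["ee_rot"].T@(v-(v@U)*U)*1000).round(1),"ang",np.degrees(np.arccos(-s["ee_rot"][:,0]@U)).round(2),s["wrist_force"].round(1),s["joints"].round(1))
E
python3 - <<'E'
from h import *
Rt,p=pose(U,M+.19*U); go(rolled(Rt,-.4),p); rel()
E
```

```text
t 9.05 tcp [0.5668 0.3627 0.3072] turn deg 0.3 cm 2.89
row [-0.0039, -0.0007, -0.0038] [2.88, 0.03, 0.24] 1/1: [-0.004, -0.001, -0.004] [2.88, 0.03, 0.24]
dist 0.2187914021486406 lat [-0.  -0.5 -2.4] ang 0.22 [ 0.2  0.2 -1.2] [ 33.6  12.6  -2.3 -37.1 -42.  -59.5]
```

Call:
arm_command([
  [-0.004,-0.001,-0.004,0.8,0,0.2,1],
  [-0.004,-0.001,-0.004,1.6,0,0.2,1],
  [-0.004,-0.001,-0.004,2.4,0,0.2,1],
  [-0.004,-0.001,-0.004,2.9,0,0.2,1],
  [-0.004,-0.001,-0.004,2.9,0,0.2,1],
  [-0.004,-0.001,-0.004,2.9,0,0.2,1],
])

```text
time_s: 9.55
tcp_pos: [0.5495, 0.3512, 0.2872]
ee_rot: [[-0.625, -0.737, 0.258], [-0.442, 0.607, 0.66], [-0.643, 0.299, -0.705]]
wrist_force: [0.6, -0.5, -1.6]
gripper_width: 0.178
gripper_force: 30.0
```

```bash
python3 - <<'E'
from h import *
Rt,p=pose(U,M+.12*U); go(rolled(Rt,-.4),p); rel()
E
```

```text
t 9.55 tcp [0.5495 0.3512 0.2872] turn deg 0.0 cm 7.01
row [0.0004, 0.0006, 0.0001] [7.01, 0.06, 0.03] 1/1: [0.0, 0.001, 0.0] [7.01, 0.06, 0.03]
dist 0.1900658987130067 lat [-0.  -0.6 -0.4] ang 0.04 [ 0.6 -0.5 -1.6] [ 33.   11.7  -5.7 -39.6 -40.4 -55.8]
```

Call:
arm_command([
  [0,0,0,0.8,0.05,0,1],
  [0,0,0,1.7,0.05,0,1],
  [0,0,0,2.6,0.05,0,1],
  [0,0,0,3.5,0.05,0,1],
  [0,0,0,4.3,0.05,0,1],
  [0,0,0,5,0.05,0,1],
  [0,0,0,5,0.05,0,1],
])

```text
time_s: 10.13
tcp_pos: [0.5168, 0.3285, 0.2537]
ee_rot: [[-0.627, -0.736, 0.257], [-0.443, 0.607, 0.66], [-0.641, 0.3, -0.706]]
wrist_force: [-0.9, -0.6, -1.1]
gripper_width: 0.184
gripper_force: 30.0
```

```bash
python3 -c "
from h import *
rel(); s=sense(); print(s['gripper_width'],s['moment'])
c,K,Rm,t=cam('side'); i=c['pixels'][240:380,150:310]; cv2.imwrite('pics/crop5.png',cv2.resize(i,(640,560),interpolation=cv2.INTER_CUBIC))"
```

```text
dist 0.13802887087703986 lat [-0.  -0.3 -0.1] ang 0.13 [-0.9 -0.6 -1.1] [ 31.8  10.2 -11.7 -43.8 -38.  -50. ]
0.1836592587399835 [-1.66264368  0.68169204  0.04304433]
```

View pics/crop5.png

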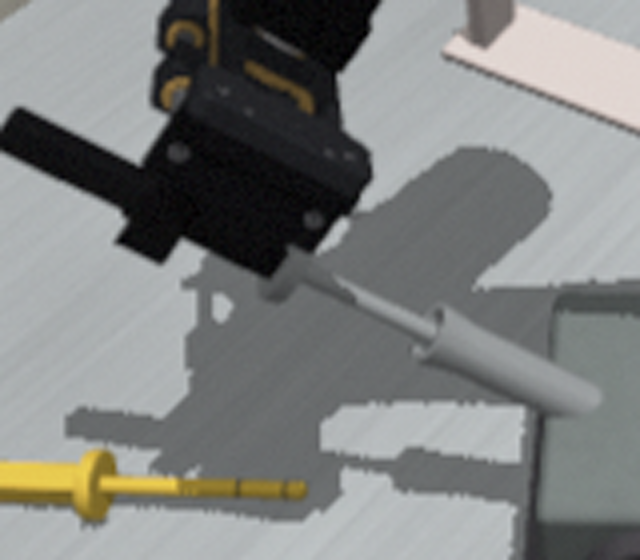

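The crop shows the rod entering the tube mouth at (430,330)/4, centred and with no contact force. I'll continue.

Call:
arm_command([
  [0,0,0,0.9,0,0,1],
  [0,0,0,1.9,0,0,1],
  [0,0,0,2.9,0,0,1],
  [0,0,0,3.9,0,0,1],
  [0,0,0,4.9,0,0,1],
  [0,0,0,5.7,0,0,1],
  [0,0,0,6.3,0,0,1],
  [0,0,0,6.3,0,0,1],
])

```text
time_s: 10.85
tcp_pos: [0.4776, 0.3008, 0.2134]
ee_rot: [[-0.627, -0.736, 0.257], [-0.442, 0.607, 0.66], [-0.642, 0.3, -0.706]]
wrist_force: [-0.5, 0.7, -2.1]
gripper_width: 0.181
gripper_force: 30.0
```

```bash
python3 -c "
from h import *
rel(); Rt,p=pose(U,M+.0635*U); go(rolled(Rt,-.4),p)"
```

```text
dist 0.0753283629974756 lat [-0.  -0.3 -0.2] ang 0.12 [-0.5  0.7 -2.1] [ 29.6   8.9 -18.4 -50.  -35.7 -41.1]
t 10.85 tcp [0.4776 0.3008 0.2134] turn deg 0.1 cm 1.18
row [0.0007, -0.0011, -0.0017] [1.18, 0.03, 0.02] 1/1: [0.001, -0.001, -0.002] [1.18, 0.03, 0.02]
```

Call:
arm_command([
  [0,0,0,0.3,0,0,1],
  [0,0,0,0.6,0,0,1],
  [0,0,0,0.9,0,0,1],
  [0,0,0,1.1,0,0,1],
  [0,0,0,1.2,0,0,1],
  [0,0,0,1.2,0,0,1],
])

```text
time_s: 11.35
tcp_pos: [0.4724, 0.297, 0.2084]
ee_rot: [[-0.624, -0.737, 0.261], [-0.44, 0.607, 0.662], [-0.646, 0.298, -0.703]]
wrist_force: [1.2, 2.2, 1.4]
gripper_width: 0.18
gripper_force: 30.0
```

```bash
python3 -c "
from h import *
rel();s=sense();print(s['wrist_force']@U)"
```

```text
dist 0.06717850184268091 lat [-0.  -0.3 -0.4] ang 0.24 [1.2 2.2 1.4] [ 29.1   8.7 -19.3 -51.3 -35.3 -39.2]
2.6087940037350905
```

Call:
arm_command([
  [0,0,0,0.2,0,0,1],
  [0,0,0,0.4,0,0,1],
  [0,0,0,0.4,0,0,1],
  [0,0,0,0.4,0,0,1],
])

```text
time_s: 11.68
tcp_pos: [0.4723, 0.2967, 0.2086]
ee_rot: [[-0.621, -0.738, 0.266], [-0.437, 0.607, 0.664], [-0.651, 0.296, -0.699]]
wrist_force: [4.6, 7.7, 3.6]
gripper_width: 0.177
gripper_force: 30.0
```

```bash
python3 -c "
from h import *
rel();s=sense();print(s['wrist_force']@U)"
```

```text
dist 0.0671181869535012 lat [-0.  -0.4 -0.7] ang 0.62 [4.6 7.7 3.6] [ 28.9   8.6 -19.5 -51.8 -35.1 -38.6]
8.59663310547734
```

Call:
arm_command([
  [0,0,0,0.2,0,0,1],
  [0,0,0,0.3,0,0,1],
  [0,0,0,0.3,0,0,1],
  [0,0,0,0.3,0,0,1],
  [0,0,0,0.3,0,0,1],
  [0,0,0,0.3,0,0,1],
  [0,0,0,0.3,0,0,1],
  [0,0,0,0.3,0,0,1],
])

```text
time_s: 12.35
tcp_pos: [0.4723, 0.2965, 0.2087]
ee_rot: [[-0.618, -0.738, 0.27], [-0.435, 0.607, 0.665], [-0.655, 0.294, -0.696]]
wrist_force: [8.2, 9.8, 6.7]
gripper_width: 0.179
gripper_force: 30.0
```

```bash
python3 -c "
from h import *
rel();s=sense();print(s['wrist_force']@U)
c,K,Rm,t=cam('side'); i=c['pixels'][270:360,200:310]; cv2.imwrite('pics/crop6.png',cv2.resize(i,(660,540),interpolation=cv2.INTER_CUBIC))"
```

```text
dist 0.0670938893526581 lat [-0.  -0.4 -1. ] ang 0.92 [8.2 9.8 6.7] [ 28.8   8.6 -19.6 -52.2 -35.  -38.1]
13.788982279118908
```

View pics/crop6.png

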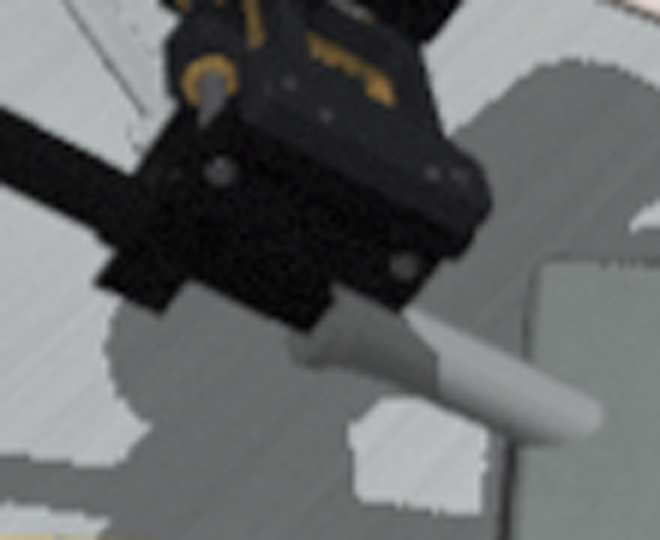

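The crop shows the collar flush against the tube's flared mouth at (310,335)/6, with no gap. Push force is 14 N with no further travel, so the dipstick is home, and it has been held there for over a second. Now I'll draw it straight out.

Call:
arm_command([
  [0,0,0,-0.9,0,0,1],
  [0,0,0,-1.8,0,0,1],
  [0,0,0,-2.8,0,0,1],
  [0,0,0,-3.8,0,0,1],
  [0,0,0,-4.8,0,0,1],
  [0,0,0,-5.8,0,0,1],
  [0,0,0,-6.8,0,0,1],
  [0,0,0,-7.8,0,0,1],
])

```text
time_s: 13.07
tcp_pos: [0.5156, 0.3278, 0.2524]
ee_rot: [[-0.626, -0.736, 0.257], [-0.443, 0.607, 0.66], [-0.642, 0.299, -0.706]]
wrist_force: [-0.9, 0.2, -0.9]
gripper_width: 0.177
gripper_force: 30.0
```

```bash
python3 -c "
from h import *
rel();Rt,p=pose(U,M+.23*U); go(rolled(Rt,-.4),p)"
```

```text
dist 0.13611267433655708 lat [-0.  -0.3 -0. ] ang 0.06 [-0.9  0.2 -0.9] [ 31.7  10.1 -12.  -44.  -37.9 -49.7]
t 13.0667 tcp [0.5156 0.3278 0.2524] turn deg 0.1 cm 9.39
row [0.0008, -0.0009, -0.0004] [-9.39, 0.03, -0.0] 1/1: [0.001, -0.001, -0.0] [-9.39, 0.03, -0.0]
```

Call:
arm_command([
  [0,0,0,-1,0,0,1],
  [0,0,0,-2,0,0,1],
  [0,0,0,-3.2,0,0,1],
  [0,0,0,-4.6,0,0,1],
  [0,0,0,-6,0,0,1],
  [0,0,0,-7.5,0,0,1],
  [0,0,0,-9,0,0,1],
  [0,0,0,-9,0,0,1],
])

```text
time_s: 13.73
tcp_pos: [0.5741, 0.3689, 0.3131]
ee_rot: [[-0.622, -0.738, 0.261], [-0.441, 0.606, 0.662], [-0.647, 0.296, -0.703]]
wrist_force: [0.2, 0.3, -0.9]
gripper_width: 0.183
gripper_force: 30.0
```

```bash
python3 - <<'E'
from fk import *
rel(); s0=sense(); print(s0['gripper_width'])
x=np.load("fk.npy"); s=(-1,-1)
yaw=-25; p=np.array([.5253,-.249,.155])+.1735*dirv(yaw); Rt,_=pose(dirv(yaw),p)
go(Rt,p,1)
q=s0["joints"]; R0=R.from_matrix(s0["ee_rot"]); rv=(R0.inv()*R.from_matrix(Rt)).as_rotvec()
hi=.12
for k in np.linspace(0,1,11):
    pk=s0["tcp_pos"]*(1-k)+p*k+[0,0,.1*np.sin(np.pi*k)]; Q=R0*R.from_rotvec(rv*k); q,c=ik(Q.as_matrix(),pk,x,s,q); print(round(k,1),pk.round(3),(pk+.1735*Q.as_matrix()[:,0]).round(3),q.round(0),round(c,5))
E
```

```text
dist 0.22990437174068507 lat [-0.  -0.3 -0.6] ang 0.29 [ 0.2  0.3 -0.9] [ 33.6  13.2  -0.9 -36.9 -42.5 -59.6]
0.18250416976829806
t 13.7333 tcp [0.5741 0.3689 0.3131] turn deg 80.9 cm 71.74
row [0.7194, 0.4315, 1.1349] [33.98, -54.59, -31.8] 1/1: [0.719, 0.431, 1.135] [33.98, -54.59, -31.8]
0.0 [0.574 0.369 0.313] [0.466 0.292 0.201] [ 34.  13.  -1. -37. -42. -60.] 0.0
0.1 [0.585 0.3   0.328] [0.461 0.231 0.227] [ 30.  11.  -1. -32. -47. -68.] 0.0
0.2 [0.596 0.231 0.34 ] [0.458 0.173 0.252] [ 25.  10.  -1. -27. -52. -74.] 0.0
0.3 [0.607 0.162 0.347] [0.458 0.116 0.27 ] [ 20.  10.   1. -23. -56. -79.] 0.0
0.4 [0.617 0.092 0.345] [0.459 0.061 0.281] [ 14.  11.   3. -20. -61. -83.] 0.0
0.5 [0.628 0.023 0.334] [0.463 0.008 0.283] [  9.  13.   4. -17. -64. -86.] 0.0
0.6 [ 0.639 -0.046  0.313] [ 0.47  -0.045  0.274] [  4.  16.   6. -14. -66. -88.] 0.0
0.7 [ 0.65  -0.115  0.283] [ 0.48  -0.096  0.255] [ -1.  20.   7. -11. -67. -91.] 0.0
0.8 [ 0.661 -0.184  0.245] [ 0.492 -0.147  0.228] [ -5.  26.   9.  -7. -67. -94.] 0.0
0.9 [ 0.672 -0.253  0.202] [ 0.507 -0.198  0.194] [ -9.  31.  11.  -4. -67. -98.] 0.0
1.0 [ 0.683 -0.322  0.155] [ 0.525 -0.249  0.155] [ -13.   38.   15.    0.  -67. -102.] 0.0
```

```bash
cat > seg.py <<'E'
from h import *
import sys,json,os
k=float(sys.argv[1]); s=sense()
if not os.path.exists("st.json"): json.dump([s["ee_rot"].tolist(),s["tcp_pos"].tolist()],open("st.json","w"))
R0,p0=map(np.array,json.load(open("st.json")))
p=np.array([.5253,-.249,.155])+.1735*dirv(-25); Rt=pose(dirv(-25),p)[0]
rv=R.from_matrix(R0.T@Rt).as_rotvec()
go(R0@R.from_rotvec(rv*k).as_matrix(),p0*(1-k)+p*k+[0,0,.1*np.sin(np.pi*k)],6)
E
python3 seg.py .33
```

```text
t 13.7333 tcp [0.5741 0.3689 0.3131] turn deg 26.7 cm 23.34
row [0.2374, 0.1424, 0.3745] [5.65, -15.46, -16.54] 1/6: [0.04, 0.024, 0.062] [0.94, -2.58, -2.76]
```

Call:
arm_command([
  [0.03,0.02,0.047,0.7,-1.9,-2.1,1],
  [0.07,0.04,0.11,1.6,-4.5,-4.8,1],
  [0.11,0.064,0.17,2.5,-7.1,-7.6,1],
  [0.15,0.088,0.23,3.5,-9.7,-10.4,1],
  [0.19,0.112,0.295,4.4,-12.3,-13.1,1],
  [0.22,0.13,0.345,5.2,-14.3,-15.3,1],
  [0.237,0.142,0.375,5.7,-15.5,-16.5,1],
])

```text
time_s: 14.32
tcp_pos: [0.6079, 0.1365, 0.3448]
ee_rot: [[-0.879, -0.381, 0.286], [-0.237, 0.871, 0.431], [-0.413, 0.311, -0.856]]
wrist_force: [0.3, 0.2, -1.5]
gripper_width: 0.178
gripper_force: 30.0
```

```bash
python3 seg.py .67
```

```text
t 14.3167 tcp [0.6079 0.1365 0.3448] turn deg 27.1 cm 23.96
row [0.2417, 0.1431, 0.3812] [4.18, -23.18, -4.42] 1/6: [0.04, 0.024, 0.064] [0.7, -3.86, -0.74]
```

Call:
arm_command([
  [0.034,0.02,0.054,0.6,-3.3,-0.6,1],
  [0.069,0.041,0.109,1.2,-6.6,-1.3,1],
  [0.104,0.061,0.163,1.8,-9.9,-1.9,1],
  [0.138,0.082,0.218,2.4,-13.2,-2.5,1],
  [0.173,0.102,0.272,3,-16.5,-3.2,1],
  [0.207,0.123,0.327,3.6,-19.9,-3.8,1],
  [0.242,0.143,0.381,4.2,-23,-4.4,1],
  [0.242,0.143,0.381,4.2,-23,-4.4,1],
])

```text
time_s: 14.98
tcp_pos: [0.6468, -0.0932, 0.2888]
ee_rot: [[-0.981, 0.042, 0.188], [0.078, 0.978, 0.191], [-0.176, 0.202, -0.964]]
wrist_force: [1.2, 0.6, -1.0]
gripper_width: 0.175
gripper_force: 30.0
```

```bash
python3 seg.py 1
```

```text
t 14.9833 tcp [ 0.6468 -0.0932  0.2888] turn deg 26.5 cm 26.77
row [0.2354, 0.1372, 0.3728] [-2.95, -24.97, 9.19] 1/6: [0.039, 0.023, 0.062] [-0.49, -4.16, 1.53]
```

Call:
arm_command([
  [0.034,0.02,0.053,-0.4,-3.6,1.3,1],
  [0.067,0.039,0.107,-0.8,-7.1,2.6,1],
  [0.101,0.059,0.16,-1.3,-10.7,3.9,1],
  [0.134,0.078,0.213,-1.7,-14.3,5.3,1],
  [0.168,0.098,0.266,-2.1,-17.8,6.6,1],
  [0.202,0.118,0.32,-2.5,-21.4,7.9,1],
  [0.225,0.132,0.36,-2.8,-24,8.8,1],
  [0.235,0.137,0.373,-2.9,-24.8,9.2,1],
])

```text
time_s: 15.65
tcp_pos: [0.6829, -0.3187, 0.1533]
ee_rot: [[-0.907, 0.422, -0.0], [0.422, 0.907, 0.004], [0.002, 0.003, -1.0]]
wrist_force: [0.2, 1.4, -2.4]
gripper_width: 0.179
gripper_force: 30.0
```

Call:
arm_command([
  [0,0,0,0,0,0,1],
  [0,0,0,0,0,0,1],
  [0,0,0,0,0,0,1],
  [0,0,0,0,0,0,1],
])

```text
time_s: 15.98
tcp_pos: [0.6846, -0.3154, 0.1606]
ee_rot: [[-0.909, 0.416, 0.009], [0.416, 0.909, 0.002], [-0.008, 0.005, -1.0]]
wrist_force: [0.1, 0.6, -1.6]
gripper_width: 0.179
gripper_force: 30.0
```

```bash
python3 seg.py 1; python3 - <<'E'
from h import *
s=sense(); print(s["wrist_force"],s["gripper_width"],s["ee_rot"][:,0], "tip",s["tcp_pos"]+.1735*s["ee_rot"][:,0])
c,K,Rm,t=cam("side"); i=c["pixels"][100:300,200:460]; cv2.imwrite("pics/fin.png",cv2.resize(i,(780,600),interpolation=cv2.INTER_CUBIC)); print((proj(K,Rm,t,[s["tcp_pos"]+.1735*s["ee_rot"][:,0],s["tcp_pos"]+.0635*s["ee_rot"][:,0],[.5253,-.249,.02]])-[200,100])*3)
E
```

```text
t 15.9833 tcp [ 0.6846 -0.3154  0.1606] turn deg 0.7 cm 0.92
row [0.0052, 0.0077, 0.0068] [-0.1, -0.72, 0.56] 1/6: [0.001, 0.001, 0.001] [-0.02, -0.12, 0.09]
[ 0.05442705  0.58102385 -1.60991622] 0.1790326951875334 [-0.90913659  0.41642608 -0.00774521] tip [ 0.52687034 -0.24314188  0.15928388]
[[486.46549651 235.79520001]
 [421.75304425 177.06463346]
 [483.47754427 354.92035355]]
```

View pics/fin.png

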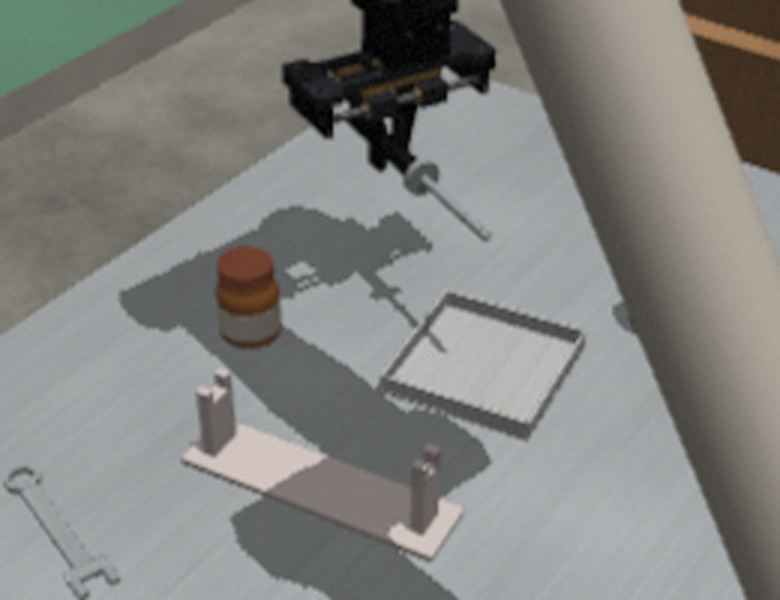

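The side view shows the dipstick level in the jaws, its tip at (488,237)/3 against a predicted (486,236), above the tray's middle at (484,360)/3. I'll settle and hand in.

Call:
arm_command([
  [0,0,0,0,-0.3,0.3,1],
  [0,0,0,0,-0.6,0.6,1],
  [0,0,0,0,-0.6,0.6,1],
  [0,0,0,0,-0.6,0.6,1],
  [0,0,0,0,-0.6,0.6,1],
  [0,0,0,0,-0.6,0.6,1],
  [0,0,0,0,-0.6,0.6,1],
  [0,0,0,0,-0.6,0.6,1],
])

```text
time_s: 16.7
tcp_pos: [0.6815, -0.3221, 0.1525]
ee_rot: [[-0.908, 0.418, 0.006], [0.418, 0.908, 0.002], [-0.005, 0.004, -1.0]]
wrist_force: [0.2, -0.9, -1.0]
gripper_width: 0.179
gripper_force: 30.0
```

```bash
python3 -c "
from h import *
s=sense();print(s['tcp_pos']+.1735*s['ee_rot'][:,0],s['joint_velocities'].round(2),s['gripper_force']);print(finish_job())"
```

```text
[ 0.52391281 -0.24960064  0.15164409] [-0.01 -0.06 -0.    0.04  0.01 -0.03] 29.999731443822384
the job is handed in; nothing more can be done
None
```

The job is handed in at about 17 s, verdict not shown: the dipstick was pushed fully home and held over a second, drawn right out, and is now held still and level with its tip within 2 mm of the measured tray middle and 15 cm above the table; the arm went nowhere near the jars or wrench.

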